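Lock the bonsai turntable on its pin

TASK

Lock the bonsai turntable: with a fingertip, push its stud round until the notch in the rim of the round top plate stands over the locking pin, then press the plate down until it is fully home on the pin. Only touch and push: do not pull the plate up, leave everything else on the bench where it is, and finish clear of everything.

Things in the scene. Friction and masses are not known exactly. Their poses are not given: they have to be found in the camera images.
- turntable: the fixed dark steel foot (160 mm across). Origin on the table under the plate's turning axis, z up; its x axis points along the locking bracket, towards the pin. The bracket is a 16 mm wide bar reaching out low under the plate and ending, 110 to 118 mm from the axis, in an upright tab 66 mm high that shows outside the plate's rim; the pin stands on the bracket inside the tab.
- pin_tip (a point): top of the fixed locking pin: upright, 11 mm thick, round (domed) polished top, 80 mm from the turning axis, top 58 mm above the table; hidden under the plate until the notch is over it.
- notch (a point): centre of the notch, level with the plate's upper face, 80 mm from the axis; moves with the plate, its x axis outwards. The notch is the only gap in the rim: a slot 16 mm wide, open outwards, from 70 mm off the axis to the rim. The aluminium plate is a disc 180 mm across, 12 mm thick; at the start its underside is 60 and its upper face 72 mm above the table. A 120 mm dark flange lies under it.
- stud_top (a point): top of the steel stud on the plate, an upright round post 14 mm thick and 24 mm high, 60 mm from the axis, on the side opposite the notch; pushing it sideways turns the plate freely either way, any number of turns, against light friction (1 to 2 N at the stud); the plate stays where it is left.
- hub_top (a point): centre of the flat round hub in the middle of the plate, 48 mm across and 3 mm higher than the plate's face, on the turning axis (75 mm above the table at the start); the place to press.
- sleeve (a joint): how far the plate is pressed down, in m: 0 at the start, 0.012 fully home (hard stop), negative if pulled up. A spring carries its weight; it slides with friction (a push of about 5 to 10 N moves it) and stays where it is left. Off the notch the pin stops it after about 2 mm; the notch goes on to the pin when centred within about 2 mm.
- jar: small lidded jar of wound paste, 44 mm across, 45 mm tall, standing beside the turntable; origin at the centre of its underside. Leave it alone.
- cup_pot: small empty terracotta pot, 60 mm across the rim, 50 mm tall, standing beside the turntable; origin at the centre of its underside. Leave it alone.
- bonsai: small tree in a rectangular terracotta tray 150 x 110 mm, about 200 mm tall in all, to the left; origin under the tray's centre. Leave it alone.
- shears: black-handled shears lying flat beyond the turntable, 190 mm long, 15 mm thick; origin at the pivot, at table height. Leave it alone.
- mister: white round spray bottle, 64 mm across, 150 mm tall, to the right; origin at the centre of its underside. Leave it alone.
- brush: hand brush lying flat beyond the turntable; origin on its underside. Leave it alone.
- tray_pot: empty blue ceramic tray pot, 160 x 120 x 45 mm, to the right; origin at the centre of its underside. Leave it alone.
Not all that is in view belongs to the job. What is shaped like the turntable but green or yellow is not meant.

How it is judged:
By the outcome, as a careful person would: the job done as asked, in the order asked, and still so for the second after the job is handed in, with the robot touching nothing.
It also fails if it takes over 48 s, if anything falls off the work surface, if the arm or the gripper's body presses on something with over 40 N, if the wrist force passes 120 N, or if a joint passes its speed limit or range.

ROBOT

A 7-joint arm with a two-finger parallel gripper is mounted at the origin on the work surface. World frame = base frame: x ahead of the robot, y to its left, z up, the work surface at z = 0. Lengths are in mm, angles in degrees, forces in N, time in s.
With the tool pointing down it reaches from about 425 to 925 mm from the base axis. Payload 6.8 kg.
Tool frame: the origin (TCP) lies midway between the tips of the shut fingers; the grasp point (between the pads) lies 19 mm behind it; z points along the fingers, y is the direction in which the jaws open and shut (so a half turn about z gives the same grasp; the last joint's range is limited). The gripper opens to 85 mm and grips with 20 to 120 N. Pads are 22 mm wide; open, the fingers measure 114 mm over their backs; the gripper's body (76 mm by 85 mm) begins 54 mm behind the grasp point. The pads swing forward as they close: fully open they stand 13 mm farther back than shut.
Start: joints at [-72.771, 27.33, 1.283, 89.118, -0.659, 63.558, -4.761], TCP at [268.316, 619.399, 191.808] pointing down, gripper open.
Joint ranges: [-169.35, 169.35], [-19.33, 120.38], [-80.79, 83.38], [13.8, 139.57], [-78.32, 258.32], [9.67, 109.79], [-169.56, 169.56]. Speed limits (degrees/s): [136.94, 136.94, 180, 180, 180, 180, 180].

INTERFACE

Orientations are given as [roll, pitch, yaw] about the fixed x, y, z axes, in that order (R = Rz(yaw) Ry(pitch) Rx(roll)).
In Python, from rig import ctrl gives the robot as it stands.
- The arm moves only by the shell command python3 -m handwheel 'ROWS'. ROWS is JSON, a list of rows, each a list of 3 entries, a list of its own where there are three numbers: the shift along the world's x, y, z in units of 25 mm (1.0 is 25 mm), then the turn, a rotation vector about the world's x, y, z in rad, then the opening, from -1 (shut) to 1 (fully open), so that 0 is half open. A call has 1 to 5 rows; each row shifts and turns the pose as measured when the row begins; what a row does not reach is not made up. A row lasts 1/10 s, in which the tool goes at most 50 mm and 8.59 degrees, less where a joint would pass 70% of its speed; a pose out of reach is approached as far as the arm can. A call is refused whole if a number of a shift passes 1 or a number of a turn 0.15, either way. A call with a gripper value outside its range is refused whole. The fingers move at their own pace and stop on an object; the grip force is fixed at half the most. Time passes only in rows, so rows that do not move let the fingers close. It gives the time, the measured TCP pose, the force and the opening at its end, in the units of the state.
- ctrl.get_obs(): the state, without advancing time (a new reading comes with each control period).
- ctrl.camera(name): name is "scene" or "side" or "wrist"; returns a dict with "img" (480x640x3 uint8, red, green, blue), "fx", "fy", "cx", "cy" (pixels), "k1" (the pictures are not rectified: a ray, as slopes to the right and down, at radius r is drawn at 1 + k1 r^2 times it, then the intrinsics apply), "world_from_camera" (4x4, takes a point from camera to world coordinates); the wrist camera has in their place "tool_from_camera" (4x4, takes a point from camera to tool coordinates, whose origin is the TCP and whose axes are the flange's). Camera axes: x right, y down, z forward; pixel columns grow to the right and rows downward; lengths in mm; the calibration is good to about 2 mm. A picture is of the moment at which its call begins: read the wrist's pose just before it. There is no depth.
- ctrl.close_job(): hands the job in, once; it reports no verdict.
The state is a dict: "t": time; "q": joint angles; "joint_velocities": joint speeds; "joint_torque": joint torques, N m; "tool_pos": TCP position; "tcp_rot": TCP orientation; "wrist_force": force on the tool from outside, world axes, zero at the start; "ft_torque": the same for the moment, N m; "opening": finger opening in mm.
Only numpy, scipy, OpenCV 4.12 (cv2) and the standard library are available. Lean on these libraries where they do the work, as an engineer would, in place of code of your own. Each camera call takes 0.05 s, during which the arm holds its last target.

## Working session

There is one attempt and no reset: what is moved stays moved. The work goes in short steps, Python scripts to look and compute and a shell command to move; the robot and the scene stay as the last step left them, time stands still between calls to the robot, and variables do not carry over. Pictures are saved under pics/ and viewed, and the job is handed in when it is done.

```bash
mkdir -p pics; ls
python3 - <<'E'
from rig import ctrl
import cv2
o=ctrl.get_obs();print(o)
for n in ["scene","side","wrist"]:
    c=ctrl.camera(n);cv2.imwrite(f"pics/{n}0.png",c["img"][:,:,::-1]);print(n,{k:v for k,v in c.items() if k!="img"})
E
```

```text
pics
{'t': 0.0, 'q': array([-72.77211277,  27.37712837,   1.28043216,  89.1777537 ,
        -0.65999613,  63.55762731,  -4.7620396 ]), 'joint_velocities': array([ 0.08411401,  0.15163144, -0.12444531,  0.03695803,  0.04326282,
       -0.01479175, -0.09400212]), 'joint_torque': array([-3.33329326e-04, -5.96457553e+01,  1.60777129e+00, -2.81191170e+01,
        1.23619032e-02,  9.45069100e-03, -2.67013078e-06]), 'tool_pos': array([268.06282357, 618.7701866 , 190.81444272]), 'tcp_rot': array([-1.79895071e+02,  7.09141823e-03,  1.56578030e+02]), 'wrist_force': array([0.39710421, 0.43110975, 0.6334806 ]), 'ft_torque': array([ 0.03536274, -0.07501161, -0.0095665 ]), 'opening': 85.6008112161041}
scene {'fx': 544.0393650775454, 'fy': 544.0393650775454, 'cx': 320.7706465273087, 'cy': 236.15674541433677, 'k1': -0.09494046988523219, 'world_from_camera': array([[ 2.61926920e-02,  8.27323106e-01, -5.61115336e-01,
         1.30402894e+03],
       [ 9.99655106e-01, -2.27444612e-02,  1.31285664e-02,
         7.15479350e+00],
       [-1.90069965e-03, -5.61265683e-01, -8.27633506e-01,
         1.212367
[... 392 characters left out ...]
-01,
        -7.31907171e+02],
       [-3.27461890e-03, -8.81431296e-01, -4.72300907e-01,
         5.81442659e+02],
       [ 0.00000000e+00,  0.00000000e+00,  0.00000000e+00,
         1.00000000e+00]])}
wrist {'fx': 335.6522468179072, 'fy': 335.6522468179072, 'cx': 318.0083219820447, 'cy': 237.35023064108202, 'k1': -0.05693255327883353, 'tool_from_camera': array([[-1.38787164e-03, -9.58962822e-01, -2.83528445e-01,
         7.26492270e+01],
       [ 9.99998798e-01, -1.52701220e-03,  2.69736455e-04,
         1.26114901e+00],
       [-6.91618626e-04, -2.83527730e-01,  9.58963789e-01,
        -1.80662456e+02],
       [ 0.00000000e+00,  0.00000000e+00,  0.00000000e+00,
         1.00000000e+00]])}
```

View pics/scene0.png

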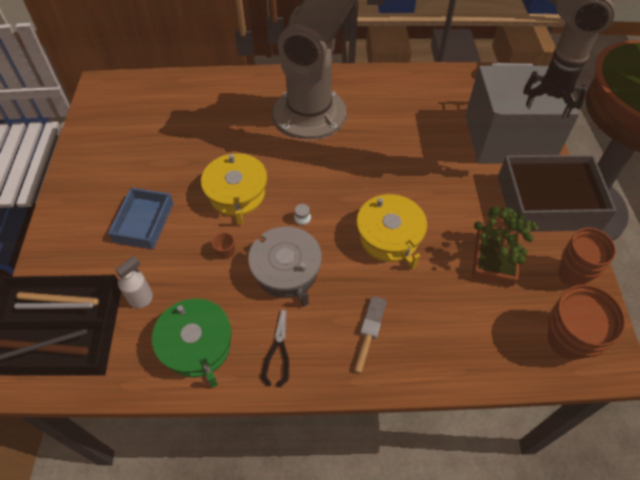

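View pics/side0.png

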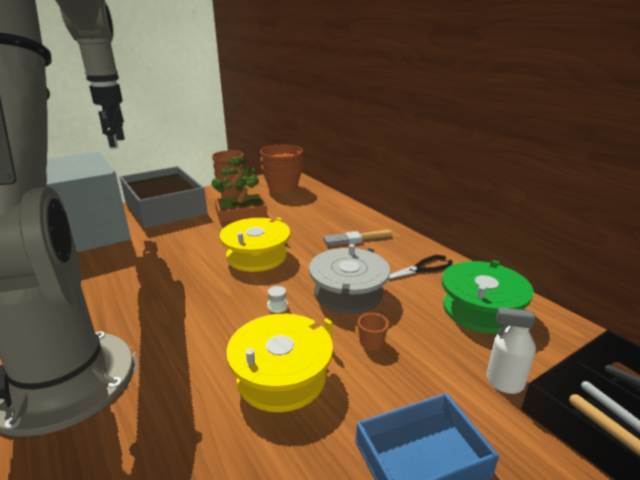

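View pics/wrist0.png

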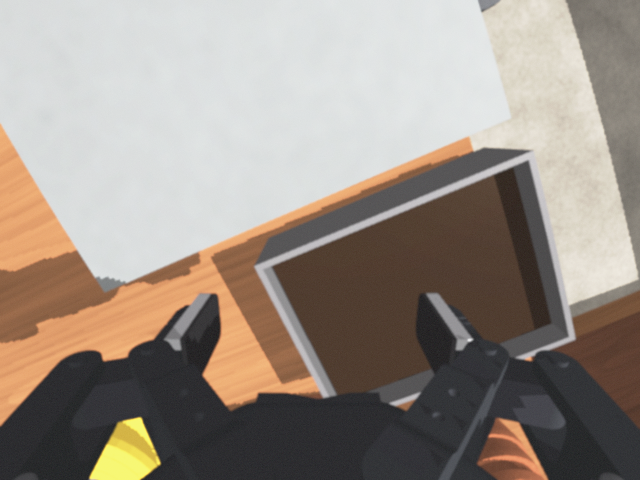

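The scene picture shows the candidates: grey at (285,260), yellow at (234,180) and (392,225), green at (192,335). The grey aluminium one on a dark foot fits the description, so I'll enlarge it to confirm.

Run:
```python
import cv2,numpy as np
a=cv2.imread("pics/scene0.png")[215:315,230:340];b=cv2.imread("pics/side0.png")[235:320,295:405]
a=cv2.resize(a,(660,600),interpolation=cv2.INTER_CUBIC);cv2.imwrite("pics/crop1.png",a)
b=cv2.resize(b,(770,595),interpolation=cv2.INTER_CUBIC);cv2.imwrite("pics/crop2.png",b)
```

```text
(no output)
```

View pics/crop1.png

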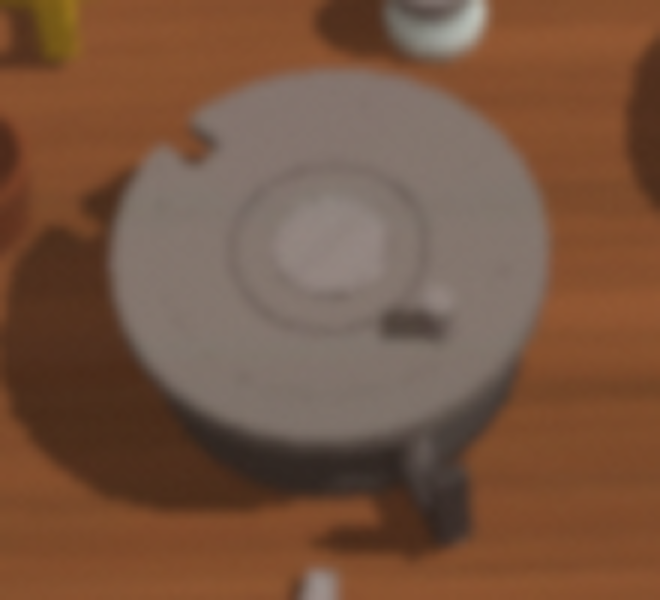

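View pics/crop2.png

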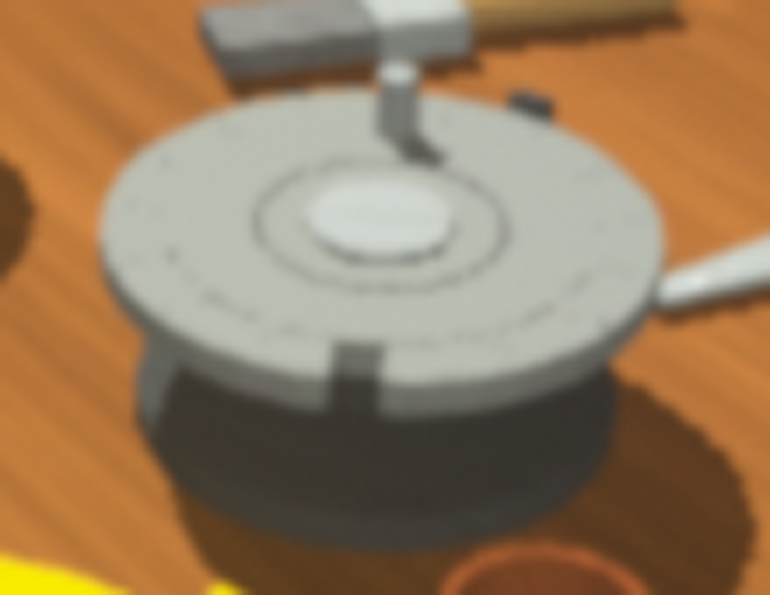

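Both crops confirm it: grey plate, white hub, dark foot. Scene pixels are hub (285,255.5), stud top (303,264.5), notch (262,238) and tab top about (300,290). In the side view, hub is (349,266), stud top (352,245), notch (346,288) and tab top (371,249).

```bash
cat > h.py <<'E'
import numpy as np,cv2
from rig import ctrl
from scipy.spatial.transform import Rotation as R
def und(c,uv):
    K=np.array([[c["fx"],0,c["cx"]],[0,c["fy"],c["cy"]],[0,0,1]])
    p=cv2.undistortPoints(np.array([[uv]],float),K,np.array([c["k1"],0,0,0,0]))[0,0]
    return np.array([p[0],p[1],1])
def W(c,o=None):
    if "world_from_camera" in c: return c["world_from_camera"]
    T=np.eye(4);T[:3,:3]=R.from_euler("xyz",o["tcp_rot"],degrees=True).as_matrix();T[:3,3]=o["tool_pos"]
    return T@c["tool_from_camera"]
def plane(c,uv,z,o=None):
    w=W(c,o);d=w[:3,:3]@und(c,uv);p=w[:3,3];return p+d*(z-p[2])/d[2]
def tri(l):
    A=np.zeros((3,3));b=np.zeros(3)
    for c,uv in l:
        w=W(c);d=w[:3,:3]@und(c,uv);d/=np.linalg.norm(d);M=np.eye(3)-np.outer(d,d);A+=M;b+=M@w[:3,3]
    return np.linalg.solve(A,b)
E
python3 - <<'E'
from h import *
s=ctrl.camera("scene");d=ctrl.camera("side")
P={"hub":((285,255.5),(349.3,265.7),75),"stud":((302.8,264.5),(351.9,245.3),96),"tab":((300,290),(370.7,249.3),66),"notch":((261.7,238.3),(346,287.5),72)}
r={}
for k,(a,b,z) in P.items():
    r[k]=[plane(s,a,z)[:2],plane(d,b,z)[:2]]
    print(k,*[x.round(1) for x in r[k]],tri([(s,a),(d,b)]).round(1))
for i in 0,1:
    for k in("stud","tab","notch"):
        v=r[k][i]-r["hub"][i];print(k,np.linalg.norm(v).round(1),np.degrees(np.arctan2(v[1],v[0])).round(1))
for n,a in dict(jar=(302,220),cup=(223,252)).items(): print(n,plane(s,a,0).round())
E
```

```text
hub [588.2 -64.6] [585.1 -69.2] [587.3 -65.3  72.7]
stud [628.  -20.3] [624.5 -26.3] [627.3 -21.2  93.4]
tab [680.8 -28.3] [685.  -24.5] [682.  -28.1  68.5]
notch [ 533.3 -124.3] [ 529.2 -131.7] [ 532.1 -125.7   68.4]
stud 59.5 48.0
tab 99.5 21.4
notch 81.1 -132.6
stud 58.3 47.5
tab 109.4 24.1
notch 83.9 -131.9
jar [427. -24.   0.]
cup [ 526. -234.    0.]
```

Hub is about (587,-66), the stud at 48° and the pin at about 23°. The stud must therefore turn counter-clockwise by about 155°, to 203°. First I'll rise, shut the fingers and travel there.

```bash
python3 -m handwheel '[[[0,0,1],[0,0,0],-1],[[0,-0.5,1],[0,0,0],-1],[[0.3,-1,1],[0,0,0],-1],[[0.5,-1,1],[0,0,0],-1],[[0.5,-1,1],[0,0,0],-1]]'
```

```text
t: 0.75
tool_pos: [295.7, 529.1, 313.4]
tcp_rot: [-179.3, -0.1, 157.0]
wrist_force: [0.4, 0.4, 0.5]
opening: 12.2
```

```bash
python3 -m handwheel '[[[0.6,-1,0],[0,0,0],-1],[[0.6,-1,0],[0,0,0],-1],[[0.6,-1,0],[0,0,0],-1],[[0.6,-1,0],[0,0,0],-1],[[0.6,-1,0],[0,0,0],-1]]'
python3 -m handwheel '[[[0.6,-1,0],[0,0,0],-1],[[0.6,-1,0],[0,0,0],-1],[[0.6,-1,0],[0,0,0],-1],[[0.6,-1,0],[0,0,0],-1],[[0.6,-1,0],[0,0,0],-1]]'
python3 -m handwheel '[[[0.6,-1,0],[0,0,0],-1],[[0.6,-1,0],[0,0,0],-1],[[0.6,-1,0],[0,0,0],-1],[[0.6,-1,0],[0,0,0],-1],[[0.6,-1,0],[0,0,0],-1]]'
```

```text
t: 1.25
tool_pos: [373.5, 400.8, 318.9]
tcp_rot: [-179.8, -0.1, 157.1]
wrist_force: [0.2, -0.1, 0.5]
opening: 0.2
t: 1.75
tool_pos: [450.7, 269.6, 319.2]
tcp_rot: [-179.9, -0.1, 157.1]
wrist_force: [0.8, -0.7, -1.1]
opening: 0.3
t: 2.25
tool_pos: [527.7, 138.7, 319.5]
tcp_rot: [-179.9, -0.1, 157.1]
wrist_force: [-0.0, -0.0, -0.1]
opening: -0.2
```

```bash
python3 -m handwheel '[[[0.6,-0.9,-0.2],[0,0,0],-1],[[0.6,-0.9,-0.3],[0,0,0],-1],[[0.6,-0.9,-0.5],[0,0,0],-1],[[0.6,-0.9,-0.5],[0,0,0],-1],[[0.6,-0.9,-0.5],[0,0,0],-1]]'
python3 -m handwheel '[[[0.6,-0.9,-0.5],[0,0,0],-1],[[0.5,-0.8,-0.5],[0,0,0],-1],[[0.4,-0.6,-0.5],[0,0,0],-1],[[0,0,-0.5],[0,0,0],-1],[[0,0,0],[0,0,0],-1]]'
python3 - <<'E'
from h import *
o=ctrl.get_obs();c=ctrl.camera("wrist");cv2.imwrite("pics/w1.png",c["img"][:,:,::-1]);print(o["tool_pos"],o["tcp_rot"])
E
```

```text
t: 2.75
tool_pos: [606.3, 20.8, 270.3]
tcp_rot: [179.9, 0.1, 157.1]
wrist_force: [0.5, 0.2, 0.5]
opening: 0.0
t: 3.25
tool_pos: [644.4, -43.3, 215.4]
tcp_rot: [-180.0, -0.0, 156.8]
wrist_force: [-0.3, 1.3, 0.2]
opening: -0.2
[644.43229501 -43.34146312 215.43968255] [-1.79950605e+02 -1.47316807e-02  1.56820116e+02]
```

View pics/w1.png

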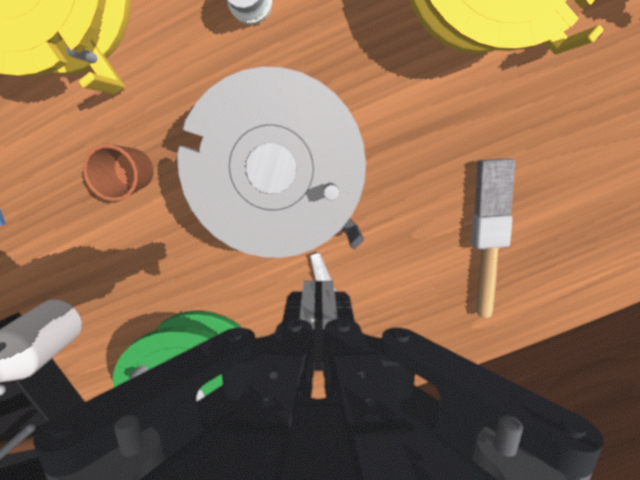

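The wrist picture shows the hub at (271,168), stud top (331,192), notch (190,142), tab (352,235) and fingertip (320,300).

Run:
```python
from h import *
o=ctrl.get_obs();c=ctrl.camera("wrist")
im=c["img"][:,:,::-1];cv2.imwrite("pics/w1c.png",cv2.resize(im[50:270,165:385],(600,600),interpolation=cv2.INTER_CUBIC))
h=plane(c,(271,168),75,o);print(h)
for k,uv,z in [("stud",(331,192),96),("tab",(349,226),66),("tab2",(352,235),66),("notch",(190,142),72)]:
    p=plane(c,uv,z,o);v=p-h;print(k,p.round(1),np.hypot(*v[:2]).round(1),np.degrees(np.arctan2(v[1],v[0])).round(1))
```

```text
[585.9544754  -65.11018257  75.        ]
stud [626.2 -21.2  96. ] 59.5 47.5
tab [670.3 -18.5  66. ] 96.3 28.9
tab2 [680.4 -19.2  66. ] 105.0 25.9
notch [ 533.4 -125.5   72. ] 80.1 -131.0
```

View pics/w1c.png

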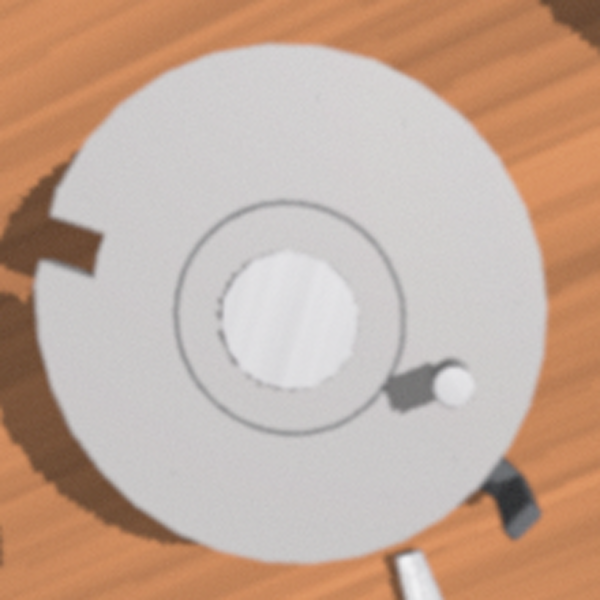

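Run:
```python
from h import *
o=ctrl.get_obs();c=ctrl.camera("wrist")
im=c["img"][:,:,::-1];cv2.imwrite("pics/w1d.png",cv2.resize(im[205:255,330:380],(600,600),interpolation=cv2.INTER_CUBIC))
h=plane(c,(271,168),75,o)
p=plane(c,(356.8,241.4),66,o);v=p-h;print(p.round(1),np.hypot(*v[:2]),np.degrees(np.arctan2(v[1],v[0])))
```

```text
[689.8 -16.7  66. ] 113.76757494814716 25.017219129295206
```

View pics/w1d.png

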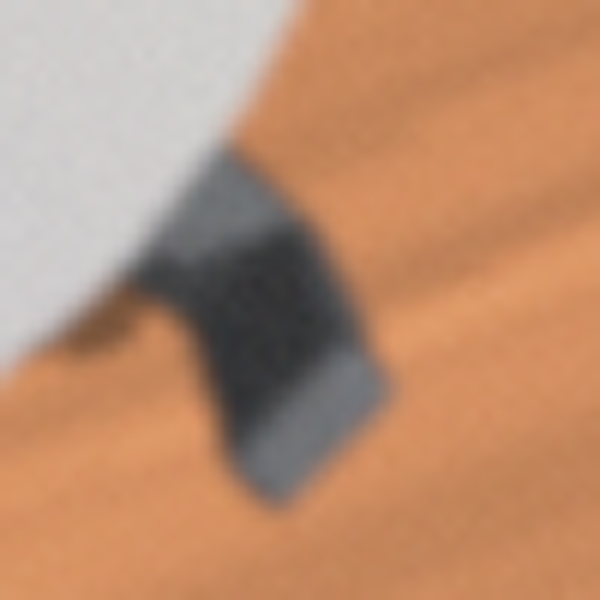

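The tab's top face is at (356.4,240.4), radius 114 mm as specified, so the pin direction is about 25°. Now I'll go down behind the stud.

```bash
python3 -m handwheel '[[[0,0,-1],[0,0,0],-1],[[0,0,-1],[0,0,0],-1],[[0,0,-1],[0,0,0],-1],[[0,0,-1],[0,0,0],-1],[[0,0,-0.5],[0,0,0],-1]]'
python3 -m handwheel '[[[0,0,-0.3],[0,0,0],-1],[[0,0,0],[0,0,0],-1]]'
```

```text
t: 3.9
tool_pos: [650.4, -36.0, 111.2]
tcp_rot: [179.4, 0.9, 157.4]
wrist_force: [0.4, 0.1, 0.0]
opening: 0.4
t: 4.1
tool_pos: [650.2, -34.3, 103.4]
tcp_rot: [179.3, 0.9, 157.5]
wrist_force: [-0.6, -0.2, 0.1]
opening: 0.0
```

```bash
python3 -m handwheel '[[[-0.2,-0.3,-0.5],[0,0,0],-1],[[0,0,-0.35],[0,0,0],-1],[[0,0,0],[0,0,0],-1]]'
```

```text
t: 4.4
tool_pos: [646.6, -42.3, 83.3]
tcp_rot: [179.2, 1.1, 157.5]
wrist_force: [0.1, 0.4, -1.4]
opening: 0.2
```

```bash
python3 -m handwheel '[[[-0.35,0.27,0],[0,0,0],-1],[[-0.38,0.5,0],[0,0,0],-1],[[-0.5,0.38,0],[0,0,0],-1]]'
```

```text
t: 4.7
tool_pos: [615.5, -13.7, 84.0]
tcp_rot: [179.2, 1.2, 157.3]
wrist_force: [-1.5, 0.2, -0.1]
opening: -0.5
```

```bash
python3 -m handwheel '[[[-0.58,0.24,0],[0,0,0],-1],[[-0.62,0.08,0],[0,0,0],-1],[[-0.62,-0.08,0],[0,0,0],-1]]'
python3 - <<'E'
from h import *
o=ctrl.get_obs();c=ctrl.camera("wrist");cv2.imwrite("pics/w2.png",c["img"][:,:,::-1]);print(o["tool_pos"],o["tcp_rot"])
E
```

```text
t: 5.0
tool_pos: [566.9, -0.7, 84.8]
tcp_rot: [179.0, 1.2, 157.7]
wrist_force: [-0.3, -0.0, 0.0]
opening: -0.1
[566.93374646  -0.71386775  84.83238892] [179.01809779   1.21643779 157.67967405]
```

View pics/w2.png

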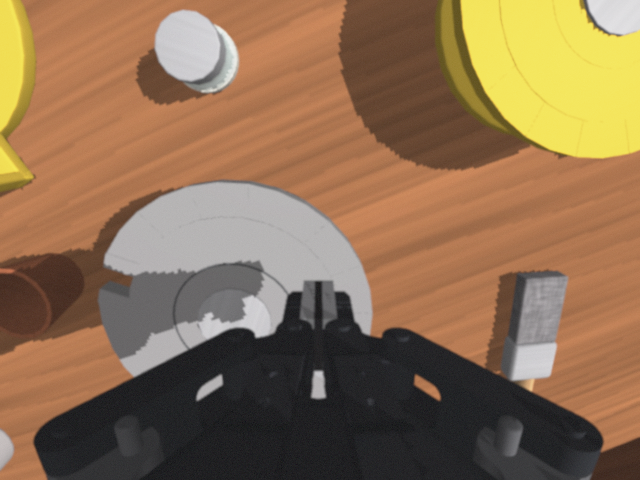

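The wrist view shows the notch at about (118,287) and the stud hidden behind the fingers. I'll measure whether the plate turned, and check in the side view.

Run:
```python
from h import *
o=ctrl.get_obs();c=ctrl.camera("wrist")
for uv in [(118,287),(131,283)]:
    v=plane(c,uv,72,o)[:2]-[586,-65.3];print(np.hypot(*v),np.degrees(np.arctan2(v[1],v[0])))
for n,(a,b,x,y) in {"side":(190,330,280,420),"scene":(190,320,220,350)}.items():
    im=ctrl.camera(n)["img"][:,:,::-1];cv2.imwrite(f"pics/{n}2.png",cv2.resize(im[a:b,x:y],(600,600),interpolation=cv2.INTER_CUBIC))
```

```text
80.18926068124307 -132.72255893611842
72.9194037144925 -137.26685363466473
```

View pics/side2.png

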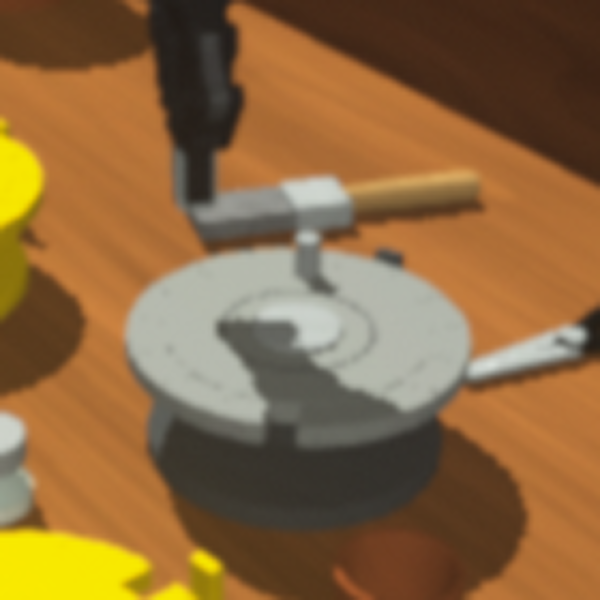

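View pics/scene2.png

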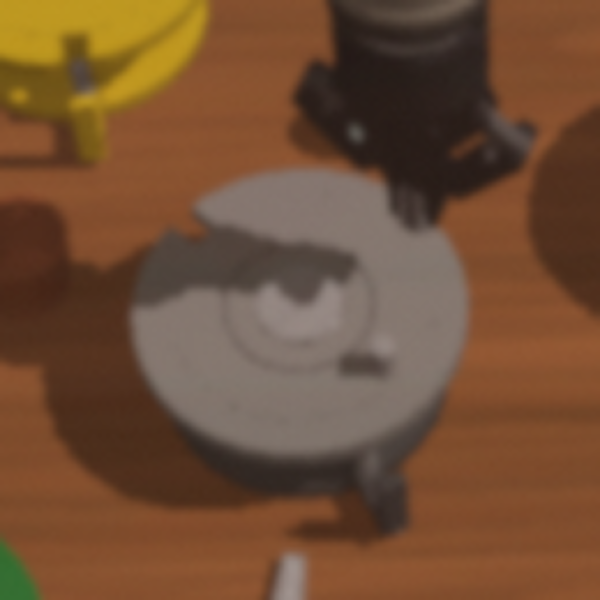

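The fingertips are well away from the stud, which hasn't moved (scene crop (382,350)). I'll triangulate the fingertip and compare it with the reported TCP.

Run:
```python
from h import *
s=ctrl.camera("scene");d=ctrl.camera("side");o=ctrl.get_obs()
print(o["tool_pos"],o["tcp_rot"],o["q"],o["t"])
print(tri([(s,(309.3,239.0)),(d,(325.5,237.0))]))
c=ctrl.camera("wrist")
T=np.linalg.inv(c["tool_from_camera"])[:3,3];T=np.linalg.inv(c["tool_from_camera"])@[0,0,0,1]
print(T, T[0]/T[2]*c["fx"]+c["cx"],T[1]/T[2]*c["fy"]+c["cy"])
```

```text
[569.00310171  -2.58832199  84.9685478 ] [179.0422732    1.29439604 157.56371044] [-22.7696308   24.9666283   21.5453395  111.87715557 -13.36347575
  43.89102621  73.96114503] 5.3
[569.4672423   -1.51990683 121.51617255]
[ -1.26393277  18.45102358 193.84507005   1.        ] 315.81976039825474 269.29908297933156
```

Run:
```python
from h import *
s=ctrl.camera("scene");d=ctrl.camera("side");o=ctrl.get_obs()
c=ctrl.camera("wrist");A=np.linalg.inv(c["tool_from_camera"])
for z in range(-60,20,10):
    p=A@[0,0,z,1];print(z,(p[:2]/p[2]*c["fx"]+[c["cx"],c["cy"]]).round(1))
def proj(c,P):
    p=np.linalg.inv(c["world_from_camera"])@np.append(P,1);r=p[:2]/p[2];r=r*(1+c["k1"]*(r@r));return r*c["fx"]+[c["cx"],c["cy"]]
for z in (85,105,121): print(z,proj(s,[569,-2.6,z]),proj(d,[569,-2.6,z]))
for n,cc in (("scene",s),("side",d)):
    u=proj(cc,[569,-2.6,85]).astype(int);im=cc["img"][:,:,::-1].copy()
    for z in (85,105,121):
        cv2.circle(im,tuple(int(round(x)) for x in proj(cc,[569,-2.6,z])),1,(0,0,255),-1)
    cv2.imwrite(f"pics/{n}3.png",cv2.resize(im[u[1]-40:u[1]+30,u[0]-35:u[0]+35],(600,600),interpolation=cv2.INTER_NEAREST))
cv2.imwrite("pics/w3.png",cv2.resize(c["img"][230:410,230:410,::-1],(600,600)))
```

```text
-60 [315.  324.7]
-50 [315.2 312.4]
-40 [315.3 301.7]
-30 [315.5 292.2]
-20 [315.6 283.7]
-10 [315.7 276.1]
0 [315.8 269.3]
10 [315.9 263.1]
85 [309.90925055 246.21220976] [326.56866372 251.72498757]
105 [309.75815392 241.74203312] [326.64124706 244.16077957]
121 [309.6346405  238.08473881] [326.70038797 238.0066289 ]
```

View pics/side3.png

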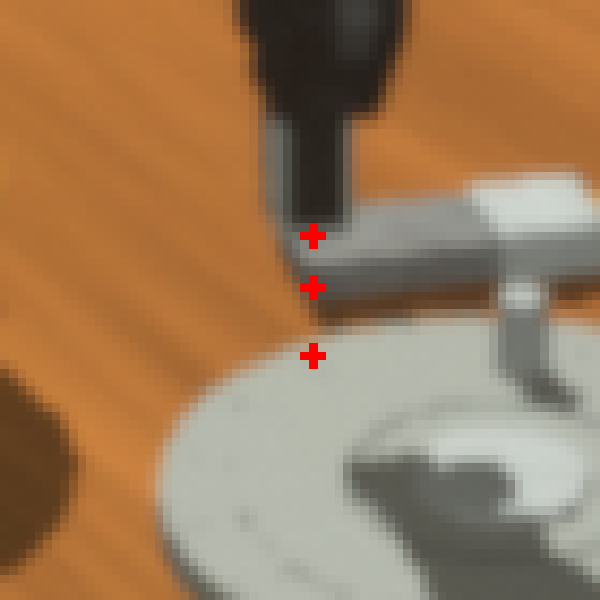

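View pics/scene3.png

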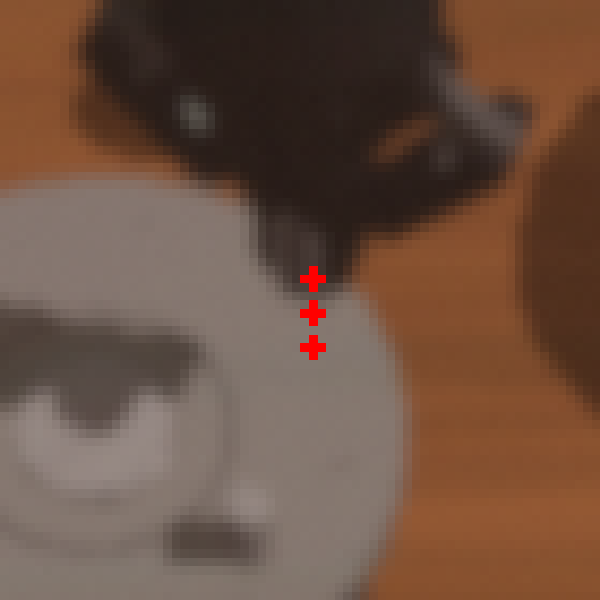

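View pics/w3.png

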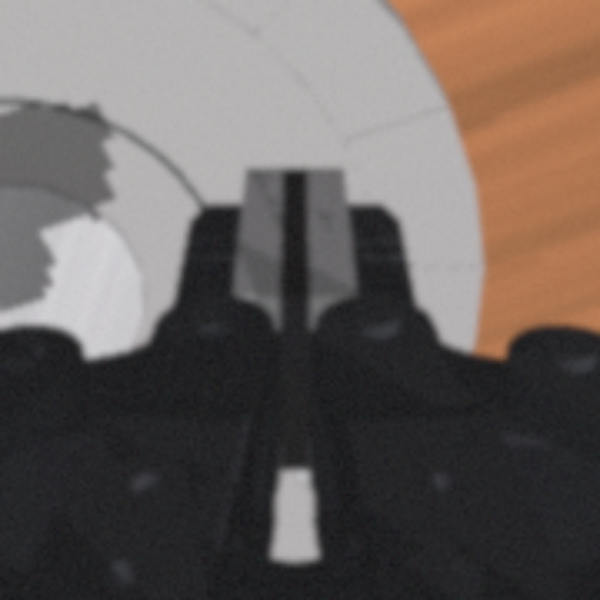

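The pictures put the shut fingertips about 36 mm higher than the reported TCP (at z≈121 for a reading of 85). All three views agree, so the arm passed over the stud. I'll go back over it and lower until the camera shows the tips just above the plate.

```bash
python3 -m handwheel '[[[0.8,-0.4,0],[0,0,0],-1],[[0.8,-0.4,0],[0,0,0],-1],[[0.8,-0.4,0],[0,0,0],-1],[[0.6,-0.4,0],[0,0,0],-1],[[0,0,0],[0,0,0],-1]]'
```

```text
t: 6.0
tool_pos: [646.5, -44.4, 83.6]
tcp_rot: [179.1, 1.2, 157.6]
wrist_force: [-0.2, -0.1, 0.0]
opening: -0.1
```

```bash
python3 -m handwheel '[[[0,0,-0.4],[0,0,0],-1],[[0,0,-0.4],[0,0,0],-1],[[0,0,-0.3],[0,0,0],-1],[[0,0,0],[0,0,0],-1]]'
python3 - <<'E'
from h import *
s=ctrl.camera("scene");d=ctrl.camera("side");o=ctrl.get_obs();P=o["tool_pos"]
def proj(c,P):
    p=np.linalg.inv(c["world_from_camera"])@np.append(P,1);r=p[:2]/p[2];r=r*(1+c["k1"]*(r@r));return r*c["fx"]+[c["cx"],c["cy"]]
print(P,o["wrist_force"])
q=P+[0,0,36]
for n,cc in (("scene",s),("side",d)):
    u=proj(cc,q).astype(int);print(n,u);im=cc["img"][:,:,::-1]
    cv2.imwrite(f"pics/{n}4.png",cv2.resize(im[u[1]-40:u[1]+30,u[0]-35:u[0]+35],(600,600),interpolation=cv2.INTER_CUBIC))
E
```

```text
t: 6.4
tool_pos: [643.7, -42.7, 52.2]
tcp_rot: [179.1, 1.0, 157.6]
wrist_force: [-0.3, 0.4, -0.4]
opening: 0.0
[644.73465382 -42.85293013  53.43022135] [-0.28002604  0.02876755 -0.08165464]
scene [293 272]
side [362 248]
```

View pics/side4.png

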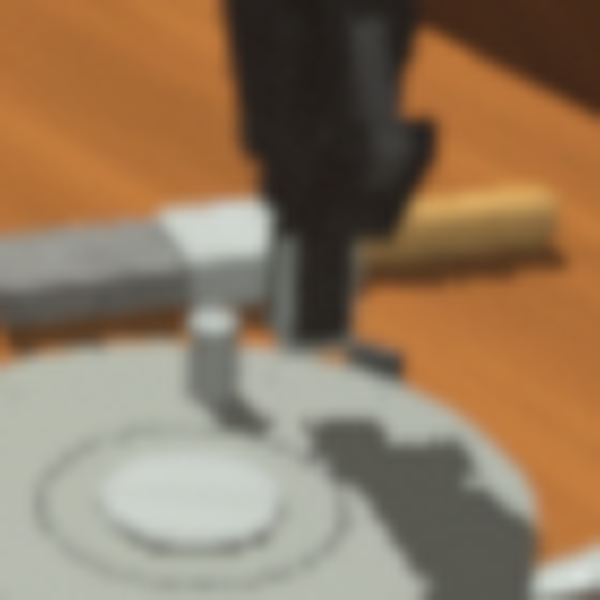

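View pics/scene4.png

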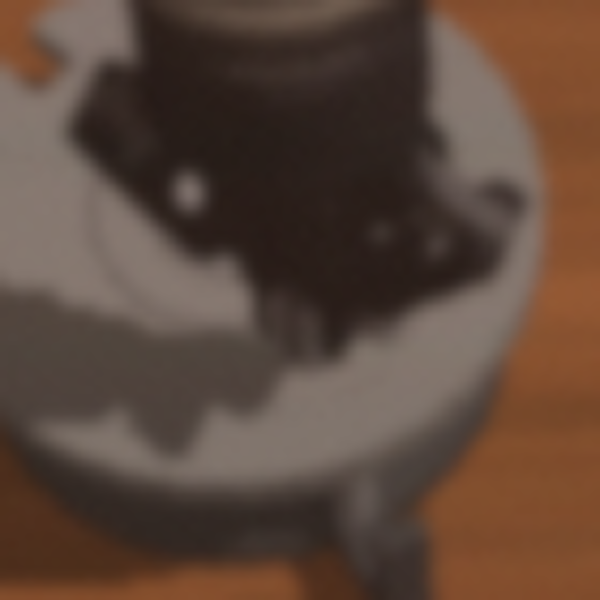

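The tip shows just where the 36 mm offset predicts, about 17 mm above the plate and clear of the stud. I'll go down a little and push.

```bash
python3 -m handwheel '[[[0,0,-0.25],[0,0,0],-1],[[-0.2,0.2,-0.05],[0,0,0],-1],[[-0.35,0.4,0],[0,0,0],-1],[[-0.4,0.4,0],[0,0,0],-1]]'
```

```text
t: 6.9
tool_pos: [621.6, -19.1, 46.6]
tcp_rot: [179.1, 1.3, 157.5]
wrist_force: [1.6, -1.1, -0.2]
opening: -0.4
```

```bash
python3 -m handwheel '[[[-0.4,0.3,0],[0,0,0],-1],[[-0.48,0.16,0],[0,0,0],-1],[[-0.5,0.06,0],[0,0,0],-1],[[-0.5,-0.1,0],[0,0,0],-1]]'
```

```text
t: 7.3
tool_pos: [572.5, -2.3, 48.2]
tcp_rot: [178.9, 1.5, 157.8]
wrist_force: [1.8, 0.8, 0.3]
opening: 0.0
```

```bash
python3 -m handwheel '[[[-0.48,-0.38,0],[0,0,0],-1],[[-0.43,-0.27,0],[0,0,0],-1],[[-0.4,-0.4,0],[0,0,0],-1]]'
python3 - <<'E'
from h import *
o=ctrl.get_obs();c=ctrl.camera("wrist");cv2.imwrite("pics/w5.png",c["img"][:,:,::-1]);print(o["tool_pos"])
im=ctrl.camera("scene")["img"][:,:,::-1];cv2.imwrite("pics/scene5.png",cv2.resize(im[200:320,225:345],(600,600),interpolation=cv2.INTER_CUBIC))
E
```

```text
t: 7.6
tool_pos: [537.0, -25.0, 49.1]
tcp_rot: [178.7, 1.6, 158.1]
wrist_force: [1.7, 2.0, -0.5]
opening: -0.0
[537.0109961  -25.04037763  49.07618942]
```

View pics/w5.png

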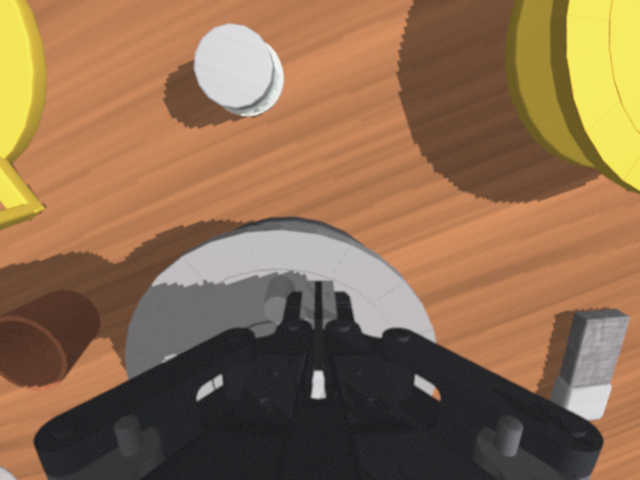

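View pics/scene5.png

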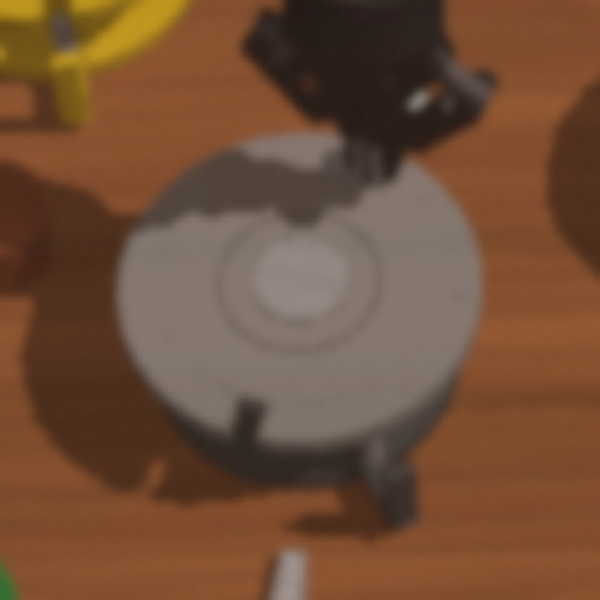

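Contact is good: the notch has swung round to scene crop (247,420), a bit short of the tab, and the stud is left of the fingertips at wrist (279,292).

Run:
```python
from h import *
o=ctrl.get_obs();c=ctrl.camera("wrist");s=ctrl.camera("scene")
H=plane(s,(225+300/5,200+278/5),75)[:2];print(H)
for uv in [(225+248/5,200+405/5),(225+243/5,200+437/5)]:
    p=plane(s,uv,72)[:2];v=p-H;print(p,np.hypot(*v),np.degrees(np.arctan2(v[1],v[0])))
p=plane(c,(279,284),96,o)[:2];v=p-[586,-65.3];print(p,np.hypot(*v),np.degrees(np.arctan2(v[1],v[0])))
```

```text
[588.45241706 -64.56607892]
[657.94450772 -89.02760314] 73.67168270312806 -19.392294689237442
[675.38549379 -91.06094891] 90.88089989205531 -16.949815201111253
[516.32300715 -37.9508804 ] 74.8522389458467 158.56935148229545
```

```bash
python3 -m handwheel '[[[-0.16,-0.4,-0.05],[0,0,0],-1],[[-0.17,-0.38,-0.05],[0,0,0],-1],[[-0.11,-0.4,0],[0,0,0],-1]]'
cat > look.py <<'E'
from h import *
import sys
o=ctrl.get_obs();s=ctrl.camera("scene");print(o["tool_pos"].round(1))
im=s["img"][:,:,::-1];cv2.imwrite(sys.argv[1],cv2.resize(im[200:320,225:345],(600,600),interpolation=cv2.INTER_CUBIC))
E
python3 look.py pics/s6.png
```

```text
t: 8.1
tool_pos: [528.7, -55.2, 46.5]
tcp_rot: [178.7, 1.7, 158.2]
wrist_force: [2.4, 1.2, 0.7]
opening: -0.3
[528.7 -55.2  46.5]
```

View pics/s6.png

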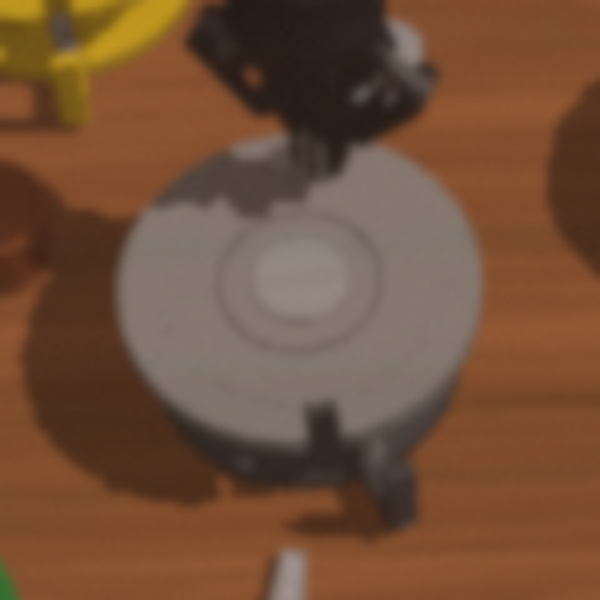

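```bash
cat > ang.py <<'E'
from h import *
import sys
s=ctrl.camera("scene");a=[float(x) for x in sys.argv[1:]]
H=plane(s,(225+300/5,200+278/5),75)[:2]
for i in range(0,len(a),2):
    v=plane(s,(225+a[i]/5,200+a[i+1]/5),72)[:2]-H;print(np.hypot(*v).round(1),np.degrees(np.arctan2(v[1],v[0])).round(1))
E
python3 ang.py 319 407 326 440
```

```text
72.1 7.7
90.5 8.3
```

```bash
python3 -m handwheel '[[[-0.05,-0.25,0],[0,0,0],-1],[[0,-0.2,0],[0,0,0],-1],[[0,0,0],[0,0,0],-1]]'; python3 look.py pics/s7.png
```

```text
t: 8.5
tool_pos: [524.0, -69.8, 45.5]
tcp_rot: [178.8, 1.4, 157.9]
wrist_force: [0.3, -0.1, 0.5]
opening: 0.0
[524.  -69.8  45.5]
```

View pics/s7.png

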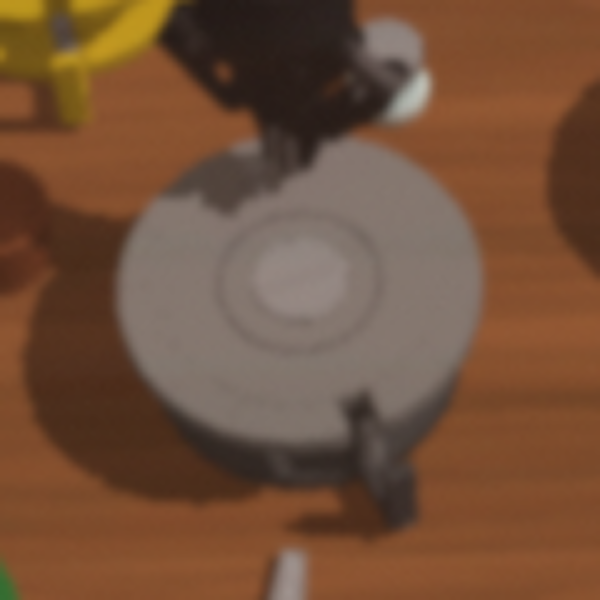

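The notch is now nearly over the pin, with the bracket showing through it at crop (360,410). I'll lift clear and measure it with the wrist camera.

```bash
python3 -m handwheel '[[[0,0.1,1],[0,0,0],-1],[[0,0,1],[0,0,0],-1],[[0.4,0,1],[0,0,0],-1],[[1,0.2,1],[0,0,0],-1],[[1,0.2,1],[0,0,0],-1]]'
python3 -m handwheel '[[[1,0.2,0.5],[0,0,0],-1],[[1,0,0.5],[0,0,0],-1],[[0.5,0,0],[0,0,0],-1],[[0,0,0],[0,0,0],-1],[[0,0,0],[0,0,0],-1]]'
python3 - <<'E'
from h import *
o=ctrl.get_obs();c=ctrl.camera("wrist");cv2.imwrite("pics/w8.png",c["img"][:,:,::-1]);print(o["tool_pos"],o["tcp_rot"])
E
```

```text
t: 9.05
tool_pos: [577.2, -57.8, 170.4]
tcp_rot: [179.2, 0.7, 157.8]
wrist_force: [0.6, 0.1, 0.4]
opening: 0.0
t: 9.55
tool_pos: [646.0, -50.6, 200.1]
tcp_rot: [179.1, 1.0, 158.0]
wrist_force: [0.5, 0.4, -0.3]
opening: 0.2
[645.96024858 -50.58044768 200.14069419] [179.05437245   1.03892953 158.00044675]
```

View pics/w8.png

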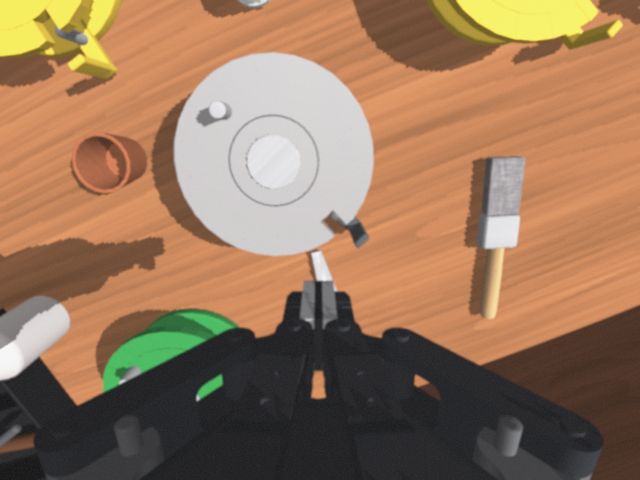

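Run:
```python
from h import *
im=cv2.imread("pics/w8.png");cv2.imwrite("pics/w8c.png",cv2.resize(im[195:255,315:375],(600,600),interpolation=cv2.INTER_CUBIC))
cv2.imwrite("pics/w8d.png",cv2.resize(im[90:190,190:310],(720,600),interpolation=cv2.INTER_CUBIC))
```

```text
(no output)
```

View pics/w8c.png

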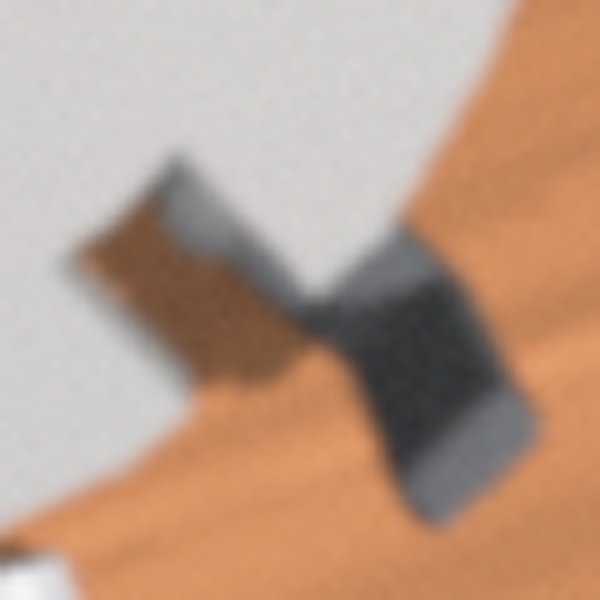

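View pics/w8d.png

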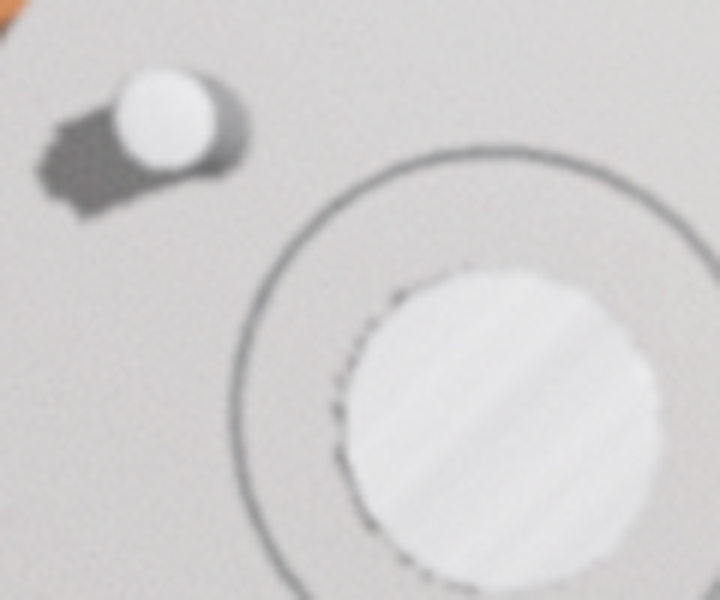

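The notch corners in this crop are (180,150), (65,260), (315,300) and (190,385). The pin's dome shows at its upper right, about (200,225), so the plate has to turn a few degrees more.

Run:
```python
from h import *
o=ctrl.get_obs();c=ctrl.camera("wrist")
f=lambda x,y:(315+x/10,195+y/10)
h=plane(c,(274.1,161.7),75,o)[:2];print("hub",h)
def A(n,uv,z):
    v=plane(c,uv,z,o)[:2]-h;print(n,np.hypot(*v).round(1),np.degrees(np.arctan2(v[1],v[0])).round(1))
A("in",f(122,205),72);A("out",f(252,343),72);A("i1",f(180,150),72);A("i2",f(65,260),72)
A("stud",(190+165/6,90+120/6),96);A("tab",f(477,465),66);A("t1",f(540,420),66);A("t2",f(440,528),66)
A("pinleft?",f(200,225),58);A("dome low left",f(170,235),55)
```

```text
hub [585.31402253 -64.50845016]
in 69.2 21.5
out 87.7 21.3
i1 69.5 27.8
i2 69.8 15.3
stud 59.5 -157.9
tab 114.2 24.8
t1 115.6 28.5
t2 116.4 21.3
pinleft? 79.0 23.2
dome low left 78.3 20.8
```

The notch is at 21.5–22° and the pin at 24.8°, so the stud needs about 3.4 mm more, which puts the finger's end near y=-73.

```bash
python3 -m handwheel '[[[-1,0,-0.5],[0,0,0],-1],[[-1,0,-0.7],[0,0,0],-1],[[-1,0,-0.7],[0,0,0],-1],[[-1,0,-0.7],[0,0,0],-1],[[-0.7,0,-0.7],[0,0,0],-1]]'
python3 -m handwheel '[[[0,0,-0.5],[0,0,0],-1],[[0,0,0],[0,0,0],-1]]'
```

```text
t: 10.15
tool_pos: [522.3, -51.0, 116.2]
tcp_rot: [179.0, 1.2, 158.0]
wrist_force: [0.9, 1.5, -0.1]
opening: 0.1
t: 10.35
tool_pos: [516.8, -51.0, 101.3]
tcp_rot: [179.0, 0.8, 157.9]
wrist_force: [0.0, 0.4, 0.6]
opening: 0.2
```

```bash
python3 -m handwheel '[[[0.1,0,-0.8],[0,0,0],-1],[[0.1,0,-0.8],[0,0,0],-1],[[0.05,0,-0.5],[0,0,0],-1],[[0,-0.2,-0.05],[0,0,0],-1],[[0,0,0],[0,0,0],-1]]'
```

```text
t: 10.85
tool_pos: [529.0, -56.7, 48.7]
tcp_rot: [178.9, 1.2, 157.9]
wrist_force: [-0.5, -0.1, -0.0]
opening: -0.5
```

```bash
python3 -m handwheel '[[[-0.2,-0.2,-0.05],[0,0,0],-1],[[0,-0.2,0],[0,0,0],-1],[[0,-0.08,0],[0,0,0],-1],[[0,0,0],[0,0,0],-1]]'
```

```text
t: 11.25
tool_pos: [525.2, -70.5, 49.8]
tcp_rot: [178.8, 1.4, 157.9]
wrist_force: [0.6, -0.3, 0.8]
opening: -0.3
```

```bash
python3 -m handwheel '[[[0,-0.08,0],[0,0,0],-1],[[0,-0.06,0],[0,0,0],-1]]'
```

```text
t: 11.45
tool_pos: [525.7, -73.5, 50.3]
tcp_rot: [178.8, 1.4, 157.9]
wrist_force: [0.3, 1.3, -1.7]
opening: -0.2
```

```bash
python3 -m handwheel '[[[0,0.15,0.5],[0,0,0],-1],[[0,0.1,1],[0,0,0],-1],[[0.4,0.1,1],[0,0,0],-1],[[1,0.2,1],[0,0,0],-1],[[1,0.2,1],[0,0,0],-1]]'
python3 -m handwheel '[[[1,0.2,0.7],[0,0,0],-1],[[1,0,0.5],[0,0,0],-1],[[0.5,0,0],[0,0,0],-1],[[0,0,0],[0,0,0],-1],[[0,0,0],[0,0,0],-1]]'
python3 - <<'E'
from h import *
o=ctrl.get_obs();c=ctrl.camera("wrist");im=c["img"][:,:,::-1];cv2.imwrite("pics/w9.png",im);print(o["tool_pos"],o["tcp_rot"])
cv2.imwrite("pics/w9c.png",cv2.resize(im[195:255,315:375],(600,600),interpolation=cv2.INTER_CUBIC))
cv2.imwrite("pics/w9d.png",cv2.resize(im[90:190,190:310],(720,600),interpolation=cv2.INTER_CUBIC))
E
```

```text
t: 11.95
tool_pos: [580.3, -54.9, 166.5]
tcp_rot: [179.0, 0.9, 157.7]
wrist_force: [0.6, -0.6, -0.6]
opening: 0.2
t: 12.45
tool_pos: [649.8, -47.2, 207.3]
tcp_rot: [178.8, 1.5, 157.9]
wrist_force: [-0.2, -0.5, 0.3]
opening: -0.2
[649.76479469 -47.20002546 207.2704676 ] [178.79314199   1.53616704 157.88719383]
```

View pics/w9c.png

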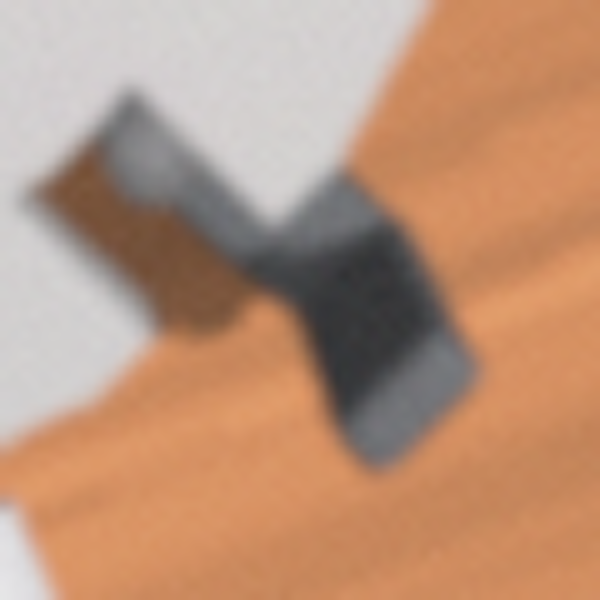

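View pics/w9d.png

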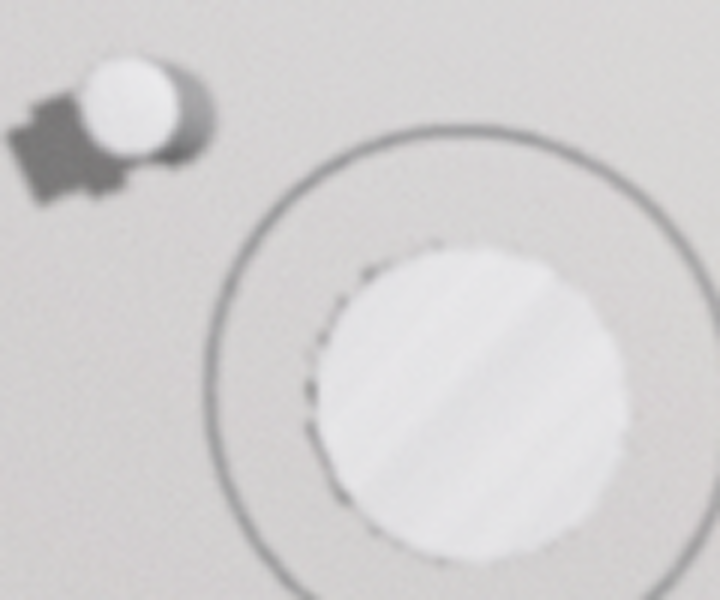

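Run:
```python
from h import *
o=ctrl.get_obs();c=ctrl.camera("wrist")
f=lambda x,y:(315+x/10,195+y/10)
h=plane(c,(190+472/6,90+403/6),75,o)[:2];print("hub",h)
def A(n,uv,z):
    v=plane(c,uv,z,o)[:2]-h;print(n,plane(c,uv,z,o).round(1),np.hypot(*v).round(1),np.degrees(np.arctan2(v[1],v[0])).round(1))
A("in",f(79,140),72);A("out",f(213,280),72)
A("stud",(190+130/6,90+106/6),96);A("tab",f(412,408),66)
A("dome",f(145,160),58)
print(W(c,o)[:3,3])
```

```text
hub [585.1300676  -64.61842834]
in [649.2 -37.4  72. ] 69.6 23.0
out [667.1 -30.5  72. ] 88.7 22.6
stud [530.7 -88.   96. ] 59.2 -156.7
tab [688.9 -17.   66. ] 114.1 24.6
dome [656.8 -32.8  58. ] 78.5 23.9
[576.8315125  -20.36832809 385.78220211]
```

The notch is at about 23°, and the pin is at 24.7° by the tab and 23.9° by its dome. One more nudge of about 1.5 mm at the stud should do it.

```bash
python3 -m handwheel '[[[-1,0,-0.5],[0,0,0],-1],[[-1,0,-0.7],[0,0,0],-1],[[-1,0,-0.7],[0,0,0],-1],[[-1,-0.1,-0.7],[0,0,0],-1],[[-0.7,-0.1,-0.7],[0,0,0],-1]]'
python3 -m handwheel '[[[0,0,-0.8],[0,0,0],-1],[[0.1,0,-0.8],[0,0,0],-1],[[0.1,0,-0.8],[0,0,0],-1],[[0,0,-0.3],[0,0,0],-1],[[0,0,0],[0,0,0],-1]]'
```

```text
t: 13.05
tool_pos: [525.8, -52.3, 123.4]
tcp_rot: [178.7, 1.6, 157.9]
wrist_force: [0.7, -0.4, -0.3]
opening: 0.2
t: 13.55
tool_pos: [520.1, -53.1, 51.9]
tcp_rot: [178.8, 1.1, 157.7]
wrist_force: [0.3, 0.2, 0.2]
opening: 0.0
```

```bash
python3 -m handwheel '[[[0.1,-0.3,-0.1],[0,0,0],-1],[[0.1,-0.25,0],[0,0,0],-1],[[0,-0.1,0],[0,0,0],-1],[[0,0,0],[0,0,0],-1]]'
```

```text
t: 13.95
tool_pos: [526.7, -71.6, 51.8]
tcp_rot: [178.8, 1.3, 157.6]
wrist_force: [0.2, 0.5, -0.3]
opening: -0.2
```

```bash
python3 -m handwheel '[[[0,-0.08,0],[0,0,0],-1],[[0,-0.06,0],[0,0,0],-1],[[0,-0.02,0],[0,0,0],-1]]'
```

```text
t: 14.25
tool_pos: [527.5, -75.2, 52.6]
tcp_rot: [178.7, 1.3, 157.7]
wrist_force: [0.2, 1.9, -1.9]
opening: 0.1
```

```bash
python3 -m handwheel '[[[0,0.15,0.5],[0,0,0],-1],[[0,0.1,1],[0,0,0],-1],[[0.4,0.1,1],[0,0,0],-1],[[1,0.2,1],[0,0,0],-1],[[1,0.2,1],[0,0,0],-1]]'
python3 -m handwheel '[[[1,0.2,0.7],[0,0,0],-1],[[1,0,0.5],[0,0,0],-1],[[0.5,0,0],[0,0,0],-1],[[0,0,0],[0,0,0],-1],[[0,0,0],[0,0,0],-1]]'
python3 - <<'E'
from h import *
o=ctrl.get_obs();c=ctrl.camera("wrist");im=c["img"][:,:,::-1];cv2.imwrite("pics/w10.png",im);print(o["tool_pos"],o["tcp_rot"])
cv2.imwrite("pics/w10c.png",cv2.resize(im[195:255,315:375],(600,600),interpolation=cv2.INTER_CUBIC))
cv2.imwrite("pics/w10d.png",cv2.resize(im[90:190,190:310],(720,600),interpolation=cv2.INTER_CUBIC))
E
```

```text
t: 14.75
tool_pos: [581.8, -56.4, 168.8]
tcp_rot: [178.9, 0.8, 157.5]
wrist_force: [0.3, 0.9, -0.0]
opening: -0.0
t: 15.25
tool_pos: [651.0, -49.0, 209.7]
tcp_rot: [178.7, 1.4, 157.7]
wrist_force: [-0.8, 0.2, -0.0]
opening: -0.0
[650.96153988 -49.01919217 209.7282828 ] [178.74017862   1.43608367 157.66263682]
```

View pics/w10c.png

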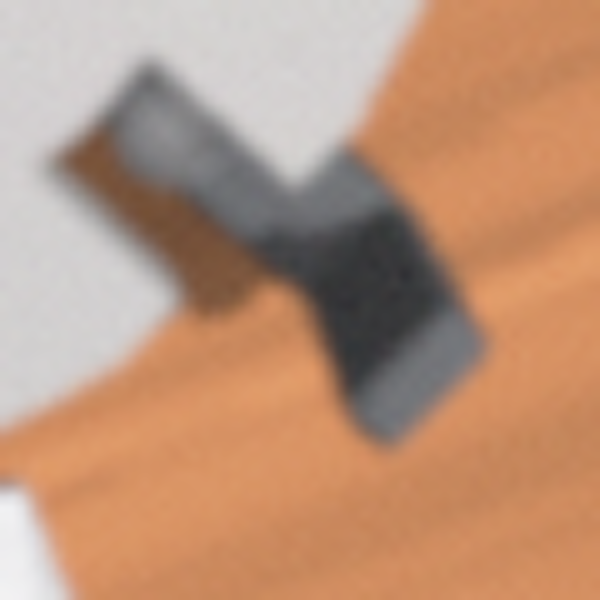

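View pics/w10d.png

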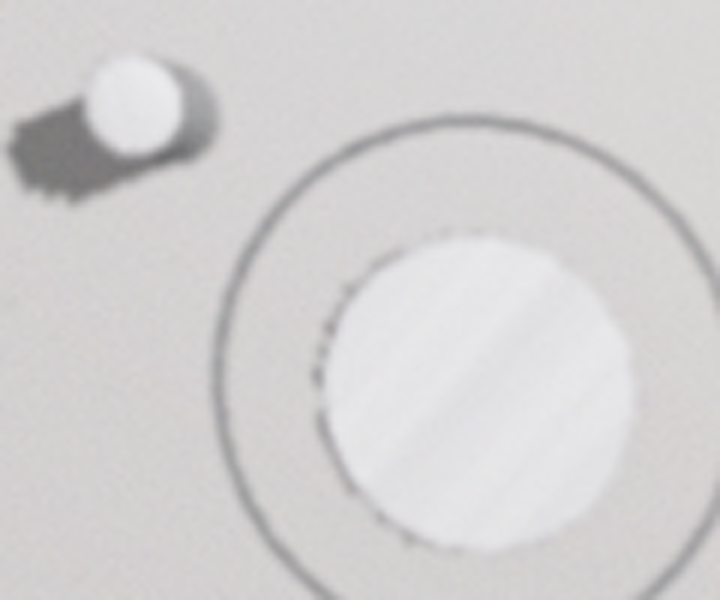

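Run:
```python
from h import *
o=ctrl.get_obs();c=ctrl.camera("wrist")
f=lambda x,y:(315+x/10,195+y/10)
h=plane(c,(190+480/6,90+393/6),75,o)[:2];print("hub",h)
def A(n,uv,z):
    v=plane(c,uv,z,o)[:2]-h;print(n,plane(c,uv,z,o).round(1),np.hypot(*v).round(1),np.degrees(np.arctan2(v[1],v[0])).round(1))
A("in",f(102,109),72);A("out",f(240,245),72)
A("stud",(190+135/6,90+105/6),96);A("tab",f(420,382),66)
A("dome",f(155,138),58)
A("bracket left edge 1",f(190,195),20);A("c",f(90,80),72)
```

```text
hub [585.31048016 -64.54350264]
in [648.9 -35.9  72. ] 69.7 24.3
out [666.6 -28.5  72. ] 89.0 23.9
stud [531.4 -89.   96. ] 59.2 -155.6
tab [688.6 -17.   66. ] 113.7 24.7
dome [656.8 -32.7  58. ] 78.3 24.0
bracket left edge 1 [673.5 -32.6  20. ] 93.8 19.9
c [645.8 -35.9  72. ] 66.9 25.4
```

The notch (24.1°) and the pin (24.0–24.7°) now agree within about 1 mm. I'll move over the hub and go down to press.

```bash
python3 -m handwheel '[[[-0.6,-0.15,-0.4],[0,0,0],-1],[[-0.6,-0.15,-0.8],[0,0,0],-1],[[-0.6,-0.15,-0.9],[0,0,0],-1],[[-0.5,-0.1,-0.9],[0,0,0],-1],[[-0.2,0,-0.9],[0,0,0],-1]]'
python3 -m handwheel '[[[0,0,-0.5],[0,0,0],-1],[[0,0,0],[0,0,0],-1]]'
```

```text
t: 15.85
tool_pos: [583.2, -63.7, 111.8]
tcp_rot: [178.6, 1.6, 157.6]
wrist_force: [0.1, 0.5, -0.4]
opening: -0.2
t: 16.05
tool_pos: [578.6, -63.6, 96.1]
tcp_rot: [178.8, 1.2, 157.5]
wrist_force: [0.9, -0.0, 0.3]
opening: 0.3
```

```bash
python3 -m handwheel '[[[0.4,0,-0.7],[0,0,0],-1],[[0,0,-0.6],[0,0,0],-1],[[0,0,-0.3],[0,0,0],-1],[[0,0,0],[0,0,0],-1]]'
python3 - <<'E'
from h import *
s=ctrl.camera("scene");d=ctrl.camera("side");o=ctrl.get_obs();P=o["tool_pos"];print(P)
cv2.imwrite("pics/side11.png",cv2.resize(d["img"][215:315,295:405,::-1],(660,600),interpolation=cv2.INTER_CUBIC))
cv2.imwrite("pics/scene11.png",cv2.resize(s["img"][200:320,225:345,::-1],(600,600),interpolation=cv2.INTER_CUBIC))
E
```

```text
t: 16.45
tool_pos: [590.6, -63.6, 57.1]
tcp_rot: [178.7, 1.4, 157.5]
wrist_force: [-0.4, 0.6, -0.5]
opening: -0.2
[591.24337191 -63.78815992  58.10109122]
```

View pics/side11.png

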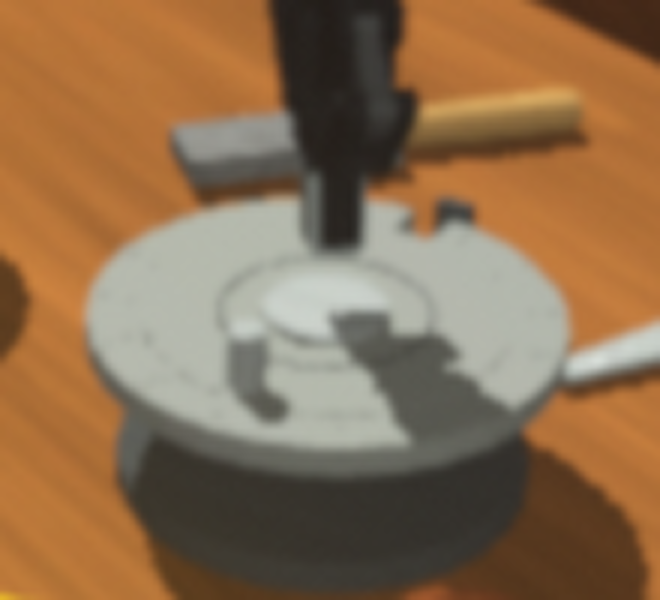

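View pics/scene11.png

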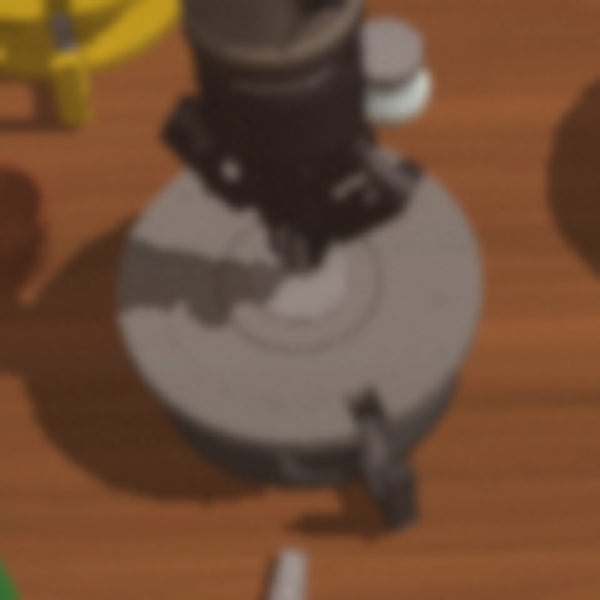

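The tip hangs above the hub (side crop (335,245)) at about the predicted height. The knuckles clear the stud.

```bash
python3 -m handwheel '[[[0,0,-0.3],[0,0,0],-1],[[0,0,-0.3],[0,0,0],-1],[[0,0,-0.2],[0,0,0],-1]]'
python3 -m handwheel '[[[0,0,-0.2],[0,0,0],-1],[[0,0,-0.2],[0,0,0],-1]]'
```

```text
t: 16.85
tool_pos: [592.7, -63.9, 39.0]
tcp_rot: [178.5, 1.7, 157.5]
wrist_force: [0.4, 0.3, -0.2]
opening: 0.0
t: 17.05
tool_pos: [592.8, -63.9, 29.1]
tcp_rot: [178.5, 1.6, 157.5]
wrist_force: [-3.3, 1.0, 9.5]
opening: -0.4
```

```bash
python3 -m handwheel '[[[0,0,-0.15],[0,0,0],-1],[[0,0,-0.15],[0,0,0],-1]]'
```

```text
t: 17.25
tool_pos: [592.9, -63.8, 23.2]
tcp_rot: [178.4, 1.6, 157.5]
wrist_force: [-16.8, 2.4, 52.7]
opening: -0.2
```

```bash
python3 -m handwheel '[[[0,0,-0.2],[0,0,0],-1]]'
```

```text
t: 17.35
tool_pos: [593.0, -63.8, 23.0]
tcp_rot: [178.3, 1.5, 157.4]
wrist_force: [-28.2, 4.4, 83.7]
opening: -0.0
```

It hit a hard stop at reading 23.0, with 84 N on the wrist. I'll lift off straight up, then check.

```bash
python3 -m handwheel '[[[0,0,0.4],[0,0,0],-1],[[0,0,1],[0,0,0],-1],[[0,0,1],[0,0,0],-1],[[0.5,0,1],[0,0,0],-1],[[0.6,0.1,1],[0,0,0],-1]]'
python3 -m handwheel '[[[1,0.2,1],[0,0,0],-1],[[0.7,0.2,1],[0,0,0],-1],[[0,0,0.8],[0,0,0],-1],[[0,0,0],[0,0,0],-1],[[0,0,0],[0,0,0],-1]]'
python3 - <<'E'
from h import *
o=ctrl.get_obs();c=ctrl.camera("wrist");im=c["img"][:,:,::-1];cv2.imwrite("pics/w12.png",im);print(o["tool_pos"],o["tcp_rot"])
d=ctrl.camera("side");cv2.imwrite("pics/side12.png",cv2.resize(d["img"][225:325,295:405,::-1],(660,600),interpolation=cv2.INTER_CUBIC))
E
```

```text
t: 17.85
tool_pos: [616.6, -62.0, 134.8]
tcp_rot: [178.3, 1.1, 157.3]
wrist_force: [0.5, 0.2, -0.8]
opening: 0.1
t: 18.35
tool_pos: [663.4, -51.1, 209.5]
tcp_rot: [178.2, 1.4, 157.3]
wrist_force: [-0.1, -0.7, -0.3]
opening: 0.0
[663.40307679 -51.09179267 209.546135  ] [178.20937045   1.40058695 157.34705095]
```

View pics/w12.png

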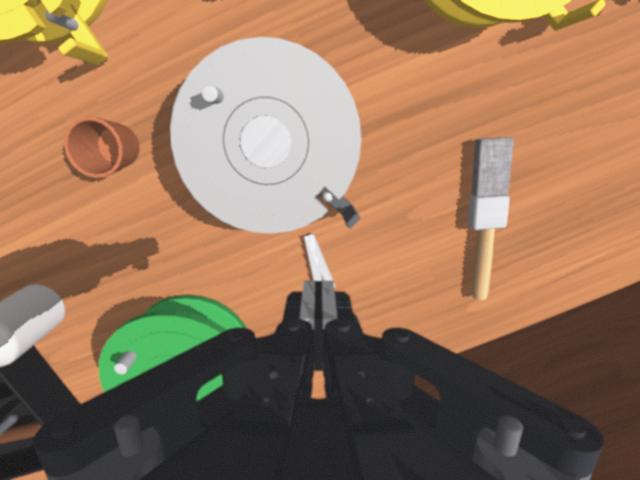

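View pics/side12.png

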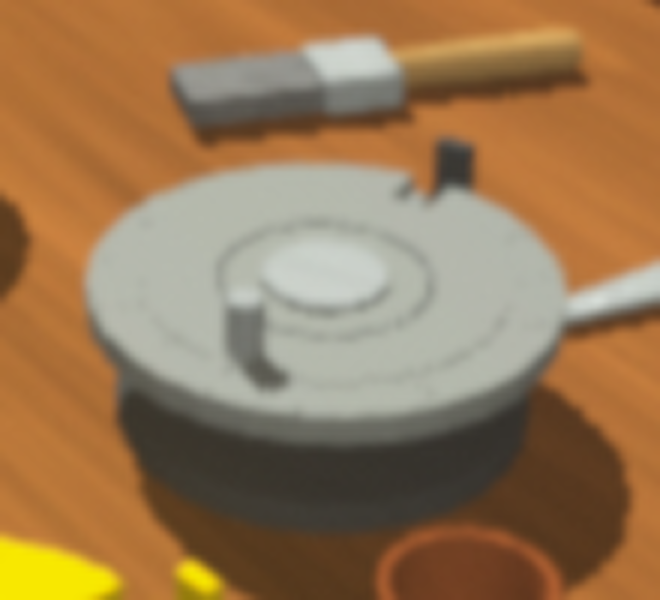

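The pin shows in the notch at wrist (328,197), and in the side view the tab stands higher above the rim. I'll measure the hub height from both fixed cameras.

Run:
```python
from h import *
s=ctrl.camera("scene");d=ctrl.camera("side");g=[]
S=cv2.imread("pics/scene0.png");D=cv2.imread("pics/side0.png")
def hub(im,x,y,lo):
    g=cv2.cvtColor(im,cv2.COLOR_BGR2GRAY)[y-16:y+16,x-18:x+18]
    m=(g>lo).astype(np.uint8);n,l,st,ce=cv2.connectedComponentsWithStats(m)
    k=max(range(1,n),key=lambda i:st[i,4]);return st[k,4],ce[k]+[x-18,y-16]
for nm,a,b in(("before",S,D),("now",s["img"][:,:,::-1].copy(),d["img"][:,:,::-1].copy())):
    for lo1,lo2 in((140,208),(138,204)):
        p=hub(a,285,257,lo1);q=hub(b,349,268,lo2);print(nm,p,q,tri([(s,p[1]),(d,q[1])]).round(1))
b=s["img"][195:315,225:345,::-1];cv2.imwrite("pics/scene12.png",cv2.resize(b,(600,600),interpolation=cv2.INTER_CUBIC))
cv2.imwrite("pics/scene12f.png",s["img"][:,:,::-1])
w=cv2.imread("pics/w12.png");cv2.imwrite("pics/w12c.png",cv2.resize(w[165:235,295:365],(600,600),interpolation=cv2.INTER_CUBIC))
```

```text
Traceback (most recent call last):
ValueError: max() iterable argument is empty
```

Run:
```python
from h import *
s=ctrl.camera("scene");d=ctrl.camera("side")
S=cv2.imread("pics/scene0.png");D=cv2.imread("pics/side0.png")
def hub(im,x,y):
    g=cv2.cvtColor(np.ascontiguousarray(im),cv2.COLOR_BGR2GRAY)[y-16:y+16,x-15:x+15]
    t,m=cv2.threshold(g,0,255,cv2.THRESH_OTSU)
    med=np.median(g);m=(g>(med+g.max())/2).astype(np.uint8)
    n,l,st,ce=cv2.connectedComponentsWithStats(m)
    k=max(range(1,n),key=lambda i:st[i,4]);return st[k,4],ce[k]+[x-15,y-16]
for nm,a,b in(("before",S,D),("now",s["img"][:,:,::-1],d["img"][:,:,::-1])):
    p=hub(a,285,257);q=hub(b,349,268);print(nm,p,q,tri([(s,p[1]),(d,q[1])]).round(1))
cv2.imwrite("pics/scene12f.png",s["img"][:,:,::-1])
w=cv2.imread("pics/w12.png");cv2.imwrite("pics/w12c.png",cv2.resize(w[165:235,295:365],(600,600),interpolation=cv2.INTER_CUBIC))
print(ctrl.get_obs()["t"])
```

```text
before (np.int32(208), array([285.02884615, 255.25961538])) (np.int32(150), array([348.71333333, 265.02      ])) [586.9 -64.6  74. ]
now (np.int32(205), array([285.20487805, 257.7902439 ])) (np.int32(152), array([348.65789474, 269.63815789])) [586.9 -65.   62. ]
18.65
```

View pics/scene12f.png

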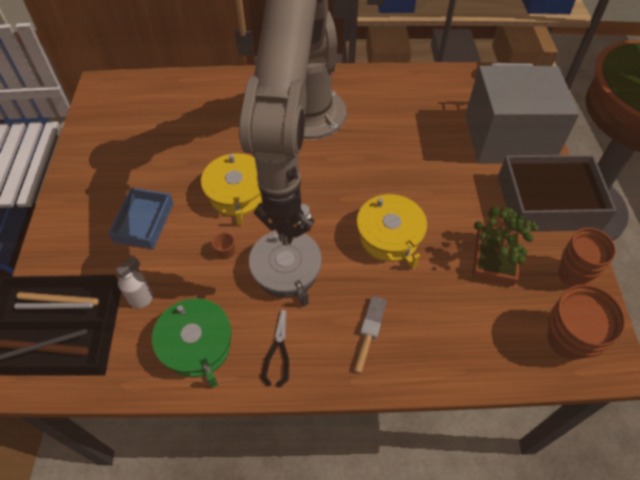

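View pics/w12c.png

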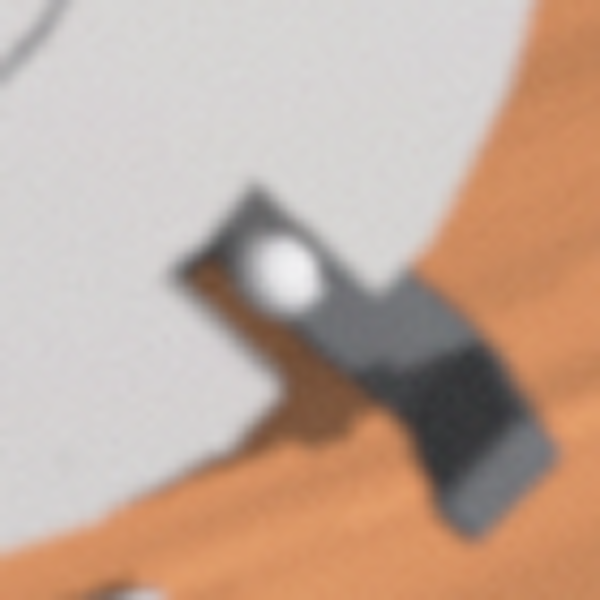

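The hub dropped from z 74.0 to 62.0, exactly 12 mm. The pin is lit in the notch at crop (285,272), and everything else looks as it did in the first picture. The tool is about 170 mm above the plate, so I'll hand in.

Run:
```python
from rig import ctrl
print(ctrl.get_obs()["wrist_force"]);print(ctrl.close_job())
```

```text
[0.66991196 0.89504985 0.25955561]
the job is handed in; nothing more can be done
None
```

The grey turntable is locked and the job is handed in, at about 19 s of the 48 s allowed. I pushed the stud round with the shut fingertips until the notch stood over the pin. Then I pressed the hub down to the hard stop and lifted clear.

**Last checks**
- **Plate height:** triangulated from the scene and side cameras, the hub dropped from 74.0 to 62.0 mm, which is the full 12 mm.
- **Pin:** it shows inside the notch in the wrist picture. Before pressing, the notch was at about 24.1° and the pin at 24.0–24.7°.
- **Forces:** the wrist force peaked at about 84 N at the hard stop, below the 120 N limit, and read about 1 N at hand-in. The tool was then well above everything.
- **Other things:** everything else in the final scene picture looked where it was at the start. The arm partly hid the jar there, and I did not measure the others.

**What disagreed**
- **Fingertip height:** the cameras put the real fingertips about 36 mm higher than the reported tool position. My first pass therefore went over the stud without touching it, and I corrected for the offset from then on.
- **Notch position:** the first stop was about 3° short, and it took two small extra pushes to close the gap.

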